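Fetch the hidden tile from the hooded case and hold it up at the viewing board

ROBOT

A 7-joint arm with a two-finger parallel gripper is mounted at the origin on a cart in front of the work surface, level with it; the furniture and walls round the work are solid. World frame = base frame: x ahead of the robot, y to its left, z up, the work surface at z = 0. Lengths are in m, angles in degrees, forces in N, time in s.
With the tool pointing down it reaches from about 0.4 to 0.75 m from the base axis. Payload 19.5 kg.
Tool frame: the origin (TCP) lies on the front face of the gripper's body, between the roots of the fingers; the fingertips stand 73 mm ahead of it and the grasp point (between the pads) lies 54 mm ahead of it; z points along the fingers, y is the line along which they close (so a half turn about z gives the same grasp; the last joint's range is limited). The gripper opens to 85 mm and grips with 20 to 120 N. Pads are 22 mm wide; open, the fingers measure 114 mm over their backs; the gripper's body (76 mm by 85 mm) begins 54 mm behind the grasp point. The pads swing forward as they close: fully open they stand 13 mm farther back than shut.
Start: joints at [-79.223, 40.479, -1.581, 85.061, 1.261, 54.483, -4.326], TCP at [0.131, 0.56, 0.304] pointing down, gripper open.
Joint ranges: [-155.06, 155.06], [-18.47, 123.98], [-90, 86.84], [0, 140.48], [-83.41, 263.41], [0, 116], [-161.91, 161.91]. Speed limits (degrees/s): [108.29, 108.29, 147.25, 147.25, 172.46, 172.46, 172.46].

INTERFACE

Orientations are given as [roll, pitch, yaw] about the fixed x, y, z axes, in that order (R = Rz(yaw) Ry(pitch) Rx(roll)).
In Python, from workcell import bot, cams gives the robot as it stands. Calls block until the motion is done:
- bot.goto(position, orientation): joint-space move of the TCP to a pose.
- bot.move_straight(position, attitude=None, speed=0.15): straight line of the TCP; attitude=None keeps the orientation; speed is the mean speed in m/s.
- bot.move_joints(angles): joint-space move.
- bot.grip(opening): finger opening in m; the grip force is fixed at half the most; returns when the fingers have stopped.
- bot.hold(seconds).
- bot.inverse_kinematics(position, orientation): joint angles nearest the present ones, or None.
- cams.grab_frame(name): name is "side" or "top"; returns the picture (400x640x3 uint8, red, green, blue); there is no depth.
- cams.camera_params(name): a dict with "fovy" (degrees; the focal length in pixels is half the picture's height over the tangent of half this angle, whatever the lens; pixels are square), "cx", "cy" (the principal point, pixels), "distortion" ([k1, k2, p1, p2, k3] as OpenCV has them; the pictures are not rectified), "world_from_camera" (4x4, takes a point from camera to world coordinates). Camera axes: x right, y up, looking along -z (the intrinsics and any distortion apply to the point x, -y, -z); pixel columns grow to the right and rows downward; lengths in m; the calibration is good to about 2 mm. A picture is of the moment at which its call begins. camera_params takes no time and is no camera call.
A pose or a line that the arm cannot do raises bot.PlanningError and nothing moves.
- bot.finish_job(): hands the job in; it is judged then, once.
Readings, each from a call of its own:
- bot.read_time_s(): time.
- bot.read_joint_pos(): joint angles.
- bot.read_qd(): joint speeds.
- bot.read_joint_torque(): joint torques, N m.
- bot.read_tool_pos(): TCP position.
- bot.read_ee_rot(): TCP orientation.
- bot.read_contact_force(): force on the tool from outside, world axes, zero at the start.
- bot.read_moment(): the same for the moment, N m.
- bot.read_grip_width(): finger opening in m.
- bot.read_finger_force(): force on a finger pad.
Only numpy, scipy, OpenCV 4.12 (cv2) and the standard library are available. Lean on these libraries where they do the work, as an engineer would, in place of code of your own. Each camera call takes 0.05 s, during which the arm holds its last target. There are 200 camera calls.

TASK

Turn the hooded tile case on its turntable clockwise to its stop, so that the handle bar faces you; only then swing the hood open by that bar until it leans back by itself, and leave it open. Draw the hidden tile straight up out of the case and finish holding it still, upright, in front of the middle of the viewing board: parallel to the board, painted face to you, a few centimetres off it, touching neither board nor bench. Leave the jar, pot, tape and brush where they are.

Things in the scene. Friction and masses are not known exactly. Their poses are not given: they have to be found in the camera images.
- turn_base: Fixed dark steel foot of the turntable. Origin on the turning axis at bench height; z up; x points away from the robot (turned up to 9 degrees). Its disc (220 mm across, top at 29 mm) carries a wooden case, 120 mm deep, 190 wide, rim 132 mm above the bench, the hood on it reaching 202 mm. The axis runs through the case's middle and the middle of three grooves, where the tile stands.
- caddy (a joint): Angle of the turntable, rad: 0 at the start, grows clockwise seen from above, hard stop at 1.047 (60 degrees). There the case is square to turn_base: handle bar towards the robot (-x of turn_base), hinge away from it. It stays where left: turning takes 0.3 N m, about 3 N at the handle bar.
- hood (a joint): Angle of the hood, rad: 0 closed, stop at 1.75 (100 degrees), leaning back. The hood is 120 x 190 x 70 mm, open below, 0.28 kg, on a loose hinge: let go below about 1.0 it falls shut, beyond that it falls back to the stop.
- bail (a point): Middle of the hood's handle bar: a level round steel bar, 10 mm thick, 124 long, on two side arms, 42 mm in front of the hood's face (37 mm free between). Closed, it is 184 mm above the bench and 102 mm from the turning axis. Axes turn with hood and case: x from bar to hood, y along the bar, z up when closed. The bar can turn between the fingers.
- hood_hinge (a point): Middle of the hood's hinge line, on the far rim of the case, 60 mm from the turning axis, 132 mm above the bench. y runs along it, parallel to the bar. The bar moves round it at a radius of 170 mm: closed, it is 162 mm in front of and 52 mm above it; opening, it rises over the hinge to the far side.
- tile_center (a point): Centre of the hidden glazed tile, 150 x 150 x 8 mm, 0.3 to 0.43 kg, on edge in the case; z is the painted face's normal (towards the handle side), x up, y across. In the case its top edge is 187 mm above the bench, 55 mm above the rim: pinch it there across the thickness. The groove leaves 2 mm before and behind it; it clears the rim when its centre is 207 mm above the bench.
- board: Fixed grey upright viewing board, 200 mm wide and 203 mm tall, on a wooden foot behind it. Origin on the bench at the middle of its front face; x points backwards through the board, away from the viewer, y along it, z up.
- view (a point): Middle of the front face of the viewing board, 105 mm above the bench; axes as the board's. Space in front of the face is at negative x.
- jar: Bystander: pigment jar with light lid, 54 mm across, 68 mm tall, origin under its middle.
- tape: Bystander: roll of masking tape lying flat, 98 mm across, 25 mm high, origin under its middle.
- brush: Bystander: big paint brush lying flat, 240 mm long (its y), 15 mm high, origin under its middle.
- pot: Bystander: low open paint pot, 71 mm across, 43 mm high, origin under its middle.
- tile: The same tile; origin at the middle of its unpainted back face, 4 mm behind point tile_center; same axes.
Things that resemble listed ones, but are neither listed nor needed, are in the scene too. Of the things that look like the board, the larger one is meant.

How it is judged (in metres and radians):
On the way, in this order (a step that is already met when the one before it is completed fails the run):
1. the turntable is at its stop (within 0.06 rad) with the hood still closed (under 0.25 rad) (value of joint caddy above 0.987 rad and value of joint hood below 0.25 rad), for 0.1 s.
2. the hood is open beyond 1.3 rad, the turntable still at its stop, the tile still in the case (value of joint hood above 1.3 rad and value of joint caddy above 0.947 rad and z of tile_center in the frame of turn_base below 0.14 m), for 0.2 s.
3. the tile has been drawn up clear of the case above it, upright, in the fingers (height (world z) of tile_center above 0.208 m and horizontal distance between tile_center and turn_base below 0.08 m and angle between tile_center's own x axis and vertical below 0.3 rad and contact force between the fingers and tile above 1 N), for 0.05 s.
At the end, for the whole second after the job is handed in: Tile held still, touching nothing else, centre 12-130 mm before the board, within 45 mm sideways, 22 mm below to 80 mm above its middle, upright within 0.2 rad, parallel to the board within 0.26 rad, painted face away from it; turntable within 0.1 rad of its stop, hood open beyond 1.3 rad (x of tile_center in the frame of view between -0.13 and -0.012 m and y of tile_center in the frame of view between -0.045 and 0.045 m and z of tile_center in the frame of view between -0.022 and 0.08 m and angle between tile_center's own x axis and vertical below 0.2 rad and z of view in the frame of tile_center below 0 m and angle between the z axis of tile_center and the x axis of board, either way round below 0.26 rad and contact force between the fingers and tile above 1 N and contact force between tile and board below 0.3 N and contact force between tile and turn_base below 0.3 N and linear speed of tile below 0.04 m/s and value of joint caddy above 0.947 rad and value of joint hood above 1.3 rad); the arm keeps its last pose, push and grip.
It fails at once if a bystander is moved more than 25 mm (distance of any of jar, tape, brush, pot from where it was at the start of the episode above 0.025 m).
It fails at once if the hood is opened beyond 0.5 rad before the turntable is near its stop (value of joint hood above 0.5 rad and value of joint caddy below 0.9 rad).
It also fails if it takes over 64 s, if anything falls off the work surface, if the arm or the gripper's body presses on something with over 40 N, if the wrist force passes 120 N, or if a joint passes its speed limit or range.

## Working session

There is one attempt and no reset: what is moved stays moved. The work goes in short steps, each a Python script; the robot and the scene stay as the last script left them, time stands still between calls to the robot, and variables do not carry over. Pictures are saved under pics/ and viewed, at most 10 in all, crops included, and the job is handed in when it is done.

```bash
mkdir -p pics; ls; python3 - <<'E'
from workcell import bot,cams
import cv2
for n in("side","top"):
    cv2.imwrite(f"pics/{n}0.png",cv2.cvtColor(cams.grab_frame(n),cv2.COLOR_RGB2BGR)); print(n,cams.camera_params(n))
print(bot.read_time_s(),bot.read_tool_pos(),bot.read_ee_rot())
E
```

```text
pics
side {'fovy': 46.68611146583058, 'cx': 313.77347836600256, 'cy': 199.8132916171648, 'distortion': array([-0.02694812,  0.        ,  0.        ,  0.        ,  0.        ]), 'world_from_camera': array([[ 0.99636376,  0.0493766 , -0.06943498,  0.41780389],
       [-0.08332047,  0.39438355, -0.91516081, -1.31191355],
       [-0.01780352,  0.91761842,  0.39706356,  0.70409715],
       [ 0.        ,  0.        ,  0.        ,  1.        ]])}
top {'fovy': 52.31042268080293, 'cx': 321.8739597945126, 'cy': 198.2114628361053, 'distortion': array([-0.10422382,  0.        ,  0.        ,  0.        ,  0.        ]), 'world_from_camera': array([[ 0.03474925,  0.97820501, -0.20471307,  0.25647031],
       [-0.99938191,  0.03510224, -0.00190796, -0.07888983],
       [ 0.00531951,  0.20465284,  0.97882017,  1.32646034],
       [ 0.        ,  0.        ,  0.        ,  1.        ]])}
0.1 [0.13094238 0.55973001 0.30348128] [-1.79944309e+02  2.72770512e-03  1.66834050e+02]
```

View pics/side0.png

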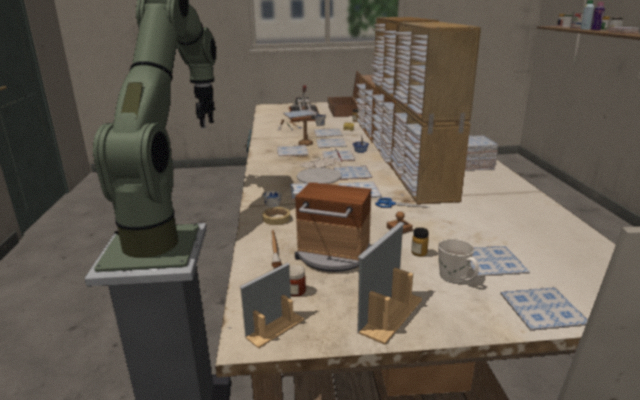

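View pics/top0.png

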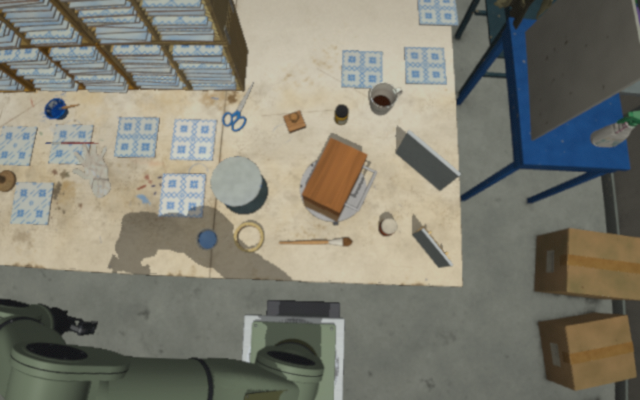

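```bash
cat > h.py <<'E'
from workcell import bot,cams
import cv2,numpy as np
from scipy.spatial.transform import Rotation as Ro
def cam(n):
    p=cams.camera_params(n); f=200/np.tan(np.radians(p['fovy']/2))
    return np.array([[f,0,p['cx']],[0,f,p['cy']],[0,0,1.]]),p['distortion'],p['world_from_camera']
def ray(n,uv):
    K,d,T=cam(n); q=cv2.undistortPoints(np.array([[uv]],float),K,d)[0,0]
    return T[:3,3],T[:3,:3]@np.array([q[0],-q[1],-1])
def onz(n,uv,z):
    o,v=ray(n,uv); return o+v*(z-o[2])/v[2]
def proj(n,P):
    K,d,T=cam(n); c=(np.atleast_2d(P)-T[:3,3])@T[:3,:3]
    return cv2.projectPoints(c*[1,-1,-1],np.zeros(3),np.zeros(3),K,d)[0][:,0]
def tri(a,b):
    (o,v),(p,w)=ray("side",a),ray("top",b)
    s=np.linalg.lstsq(np.c_[v,-w],p-o,rcond=None)[0]; A,B=o+v*s[0],p+w*s[1]
    return (A+B)/2,np.linalg.norm(A-B)
def pic(n): return cv2.cvtColor(cams.grab_frame(n),cv2.COLOR_RGB2BGR)
E
python3 - <<'E'
from h import *
t=cv2.imread("pics/top0.png")[90:280,290:470]; s=cv2.imread("pics/side0.png")[170:350,235:435]
a=cv2.resize(t,None,fx=3,fy=3,interpolation=cv2.INTER_CUBIC)
b=cv2.resize(s,None,fx=4,fy=3.333,interpolation=cv2.INTER_CUBIC)
b=cv2.resize(s,None,fx=4,fy=3.333)
cv2.imwrite("pics/tc.png",cv2.resize(t,None,fx=3.1,fy=3.1,interpolation=cv2.INTER_CUBIC)); cv2.imwrite("pics/sc.png",b[:600,:800])
E
```

```text
(no output)
```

View pics/tc.png

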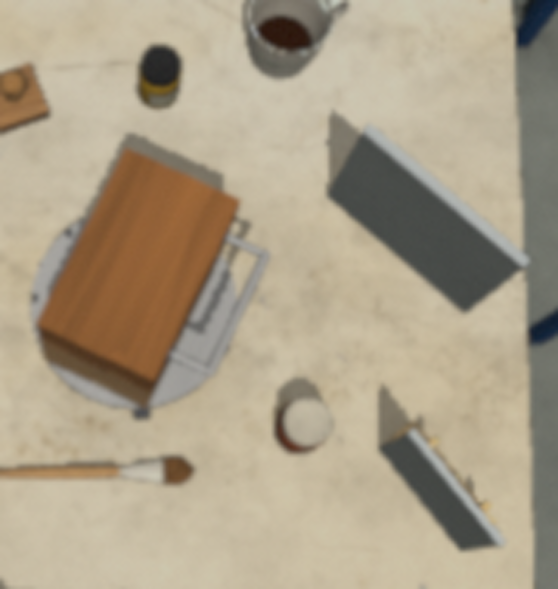

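View pics/sc.png

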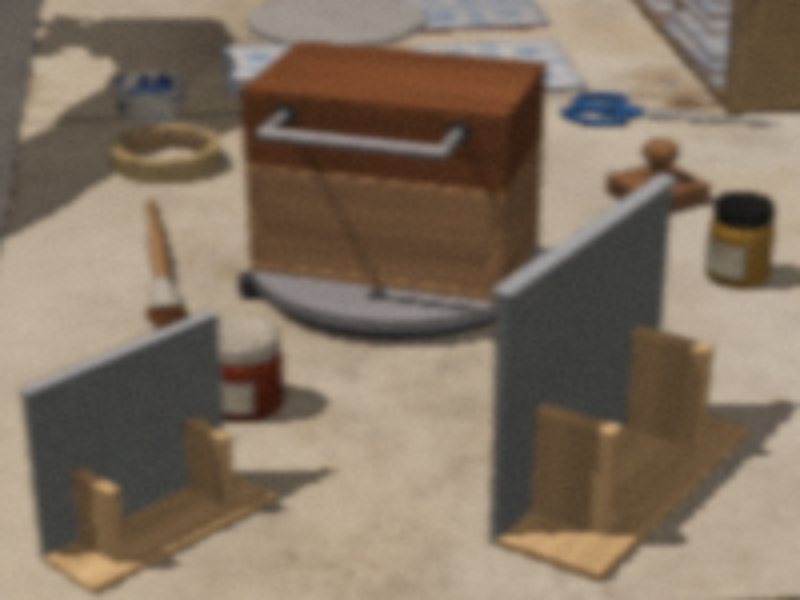

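```bash
python3 - <<'E'
from h import *
c=lambda u,v:(290+(u+.5)/3.1-.5,90+(v+.5)/3.1-.5)
s=lambda u,v:(235+(u+.5)/4-.5,170+(v+.5)/3.333-.5)
H=np.array([onz("top",c(*p),.202) for p in[(128,150),(238,203),(150,382),(40,327)]])
print("hood",H[:,:2],"ctr",H.mean(0)[:2])
d=[H[1]-H[0],H[2]-H[3],H[1]-H[2],H[0]-H[3]]
print([(np.linalg.norm(x),np.degrees(np.arctan2(x[1],x[0]))) for x in d])
B=np.array([onz("top",c(*p),.184) for p in[(265,252),(208,368)]]);print("bar",B,B.mean(0))
Ho=np.array([tri(s(*a),c(*b))[0] for a,b in[((243,88),(150,382)),((543,67),(238,203)),((298,44),(40,327))]]);print("hood tri",Ho)
T=np.array([onz("top",c(*p),.203) for p in[(366,134),(521,266)]]);Bo=np.array([onz("top",c(*p),0) for p in[(330,195),(465,310)]])
for X in(T,Bo):
  e=X[1]-X[0];print("board",X[:,:2],X.mean(0)[:2],np.linalg.norm(e),np.degrees(np.arctan2(e[1],e[0])))
print("board tri",tri(s(497,290),c(521,266)),tri(s(665,180),c(366,134)))
for n,p,z in[("jar",(306,422),.068),("brushtip",(190,470),.008),("darkjar",(160,60),.06)]: print(n,onz("top",c(*p),z))
for n,p,z in [("tape",(249,236),.025),("pot?",(207,239),.043),("disc",(238,183),.0),("mug",(382,97),.09)]: print(n,onz("top",p,z))
E
```

```text
hood [[ 0.67184325 -0.09693823]
 [ 0.62349765 -0.20113247]
 [ 0.45129565 -0.12343578]
 [ 0.49853149 -0.02187166]] ctr [ 0.56129201 -0.11084454]
[(np.float64(0.11486399252935033), np.float64(-114.89106407615257)), (np.float64(0.11201113688522296), np.float64(-114.94237970347045)), (np.float64(0.1889187748205067), np.float64(-24.284661574846087)), (np.float64(0.18887021553970984), np.float64(-23.41889741861932))]
bar [[ 0.58212056 -0.22905182  0.184     ]
 [ 0.46936657 -0.17721598  0.184     ]] [ 0.52574357 -0.2031339   0.184     ]
hood tri [[ 0.45411125 -0.12334393  0.20204821]
 [ 0.63295976 -0.19940096  0.23648892]
 [ 0.50090157 -0.02171153  0.19991191]]
board [[ 0.6967253  -0.32230918]
 [ 0.57269841 -0.46709052]] [ 0.63471186 -0.39469985] 0.19064182911431918 -130.58500206420635
board [[ 0.70277022 -0.32506423]
 [ 0.57764544 -0.47289231]] [ 0.64020783 -0.39897827] 0.19367331371625662 -130.24527617861185
board tri (array([ 0.57440237, -0.46788058,  0.20107123]), np.float64(0.002235530231609913)) (array([ 0.70105555, -0.32345159,  0.19980244]), np.float64(0.0057468144250035725))
jar [ 0.43910743 -0.28721728  0.068     ]
brushtip [ 0.3930312  -0.17550374  0.008     ]
darkjar [ 0.82865823 -0.13074644  0.06      ]
tape [0.39629579 0.15333966 0.025     ]
pot? [0.37943324 0.28390554 0.043     ]
disc [0.57603717 0.20761889 0.        ]
mug [ 0.8637741  -0.26322291  0.09      ]
```

```bash
python3 - <<'E'
from h import *
im=cv2.imread("pics/top0.png"); hsv=cv2.cvtColor(im,cv2.COLOR_BGR2HSV)
print(hsv[178,335],hsv[211,320],hsv[206,310],hsv[214,330])
V0=int(hsv[178,335][2])
m=((hsv[...,0]<20)&(hsv[...,1]>110)&(hsv[...,2]>V0-35)).astype(np.uint8)
m[:130]=0;m[225:]=0;m[:,:295]=0;m[:,370:]=0
m=cv2.morphologyEx(m,cv2.MORPH_OPEN,np.ones((3,3)))
c=max(cv2.findContours(m,0,cv2.CHAIN_APPROX_NONE)[0],key=cv2.contourArea)[:,0]
P=np.array([onz("top",p,.202)[:2] for p in c])
r=cv2.minAreaRect((P*1000).astype(np.float32));print(r, cv2.boxPoints(r))
q=bot.read_joint_pos();print(q)
for x,y,z,w in[(.526,-.203,.30,155.7),(.526,-.203,.30,-24.3),(.46,-.12,.24,95.7),(.46,-.12,.24,-84.3),(.69,-.10,.34,95.7),(.69,-.10,.34,-84.3),(.563,-.11,.4,95.7),(.563,-.11,.4,-84.3),(.595,-.361,.2,49.6),(.595,-.361,.2,-130.4)]:
    k=bot.inverse_kinematics([x,y,z],[180,0,w]); print((x,y,z,w),None if k is None else np.round(k,0))
E
```

```text
[ 14 160 148] [ 16 109 101] [ 16 112 100] [ 16 113  97]
((563.375732421875, -111.22727966308594), (119.40235137939453, 189.3760986328125), 65.9771957397461) [[ 452.58487  -127.20982 ]
 [ 625.55786  -204.30487 ]
 [ 674.1666    -95.244736]
 [ 501.1936    -18.149689]]
[-79.22334157  40.51022398  -1.58064591  85.08038947   1.26047465
  54.48247425  -4.32452352]
(0.526, -0.203, 0.3, 155.7) [22. 40. -8. 88.  7. 53. 77.]
(0.526, -0.203, 0.3, -24.3) [ -8.  53.  62.  89. -49.  69. -52.]
(0.46, -0.12, 0.24, 95.7) [ 10.  38.   1. 110.  -2.  32.  18.]
(0.46, -0.12, 0.24, -84.3) [ 35.  44. -45. 109.  43.  45. 152.]
(0.69, -0.1, 0.34, 95.7) [  1.  53.  14.  49. -12.  79.  18.]
(0.69, -0.1, 0.34, -84.3) [ -11.   65.   74.   50.  -61.   95. -138.]
(0.563, -0.11, 0.4, 95.7) [ -2.  37.  21.  76. -13.  70.  25.]
(0.563, -0.11, 0.4, -84.3) [ -19.   52.   74.   76.  -49.   87. -124.]
(0.595, -0.361, 0.2, 49.6) [ 25.  59.  10.  62. -10.  60.  -5.]
(0.595, -0.361, 0.2, -130.4) [ 44.  63. -44.  61.  41.  70. 143.]
```

```bash
python3 - <<'E'
from h import *
C=np.array([.5634,-.1112]); a=np.radians(-114.0); p=C+.102*np.array([np.cos(a),np.sin(a)])
p=p*.7+np.array([.5257,-.2031])*.3
bot.goto([*p,.40],[180,0,156]); bot.grip(.036)
print(bot.read_tool_pos(),bot.read_contact_force())
for z in(.29,.262,.25,.24):
    bot.move_straight([*p,z],speed=.1 if z>.28 else .05); f=bot.read_contact_force(); print(z,f)
    if np.linalg.norm(f)>8: break
cv2.imwrite("pics/s1.png",cv2.resize(pic("side")[150:300,240:440],None,fx=4,fy=4)); print(bot.read_time_s())
E
```

```text
[ 0.52304029 -0.20397254  0.39999444] [-0.84021263  0.24330369 -0.66944925]
0.29 [-0.02410553  0.74630622  0.34185526]
0.262 [0.3021183  0.18561197 1.29451689]
0.25 [-0.67429279  0.58158308 -0.58183664]
0.24 [-0.14915273 -0.24461184  0.02645918]
6.4167
```

View pics/s1.png

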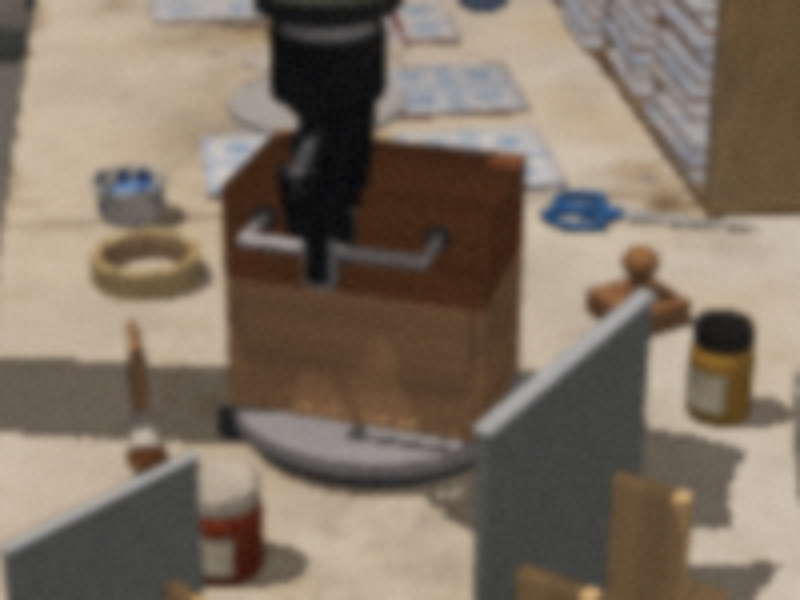

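```bash
python3 - <<'E'
from h import *
bot.grip(.0); print("w",bot.read_grip_width(),bot.read_contact_force())
C=np.array([.5634,-.1112]); t=bot.read_tool_pos(); d=t[:2]-C; r=np.linalg.norm(d); a0=np.degrees(np.arctan2(d[1],d[0])); print(r,a0)
off=0.
for k in list(range(4,57,4))+[58,60,61,62]:
    a=np.radians(a0-k); e=np.array([np.cos(a),np.sin(a)]); tg=np.array([e[1],-e[0]])
    bot.move_straight([*(C+(r+off)*e),t[2]],[180,0,156-k],speed=.06)
    f=bot.read_contact_force(); fr,ft=f[:2]@e,f[:2]@tg; print(k,"fr %.1f ft %.1f fz %.1f off %.4f mz %.2f"%(fr,ft,f[2],off,bot.read_moment()[2]))
    off+=np.clip(.00015*fr,-.002,.002)
    if abs(fr)>60 or (ft<-25): break
print(bot.read_time_s(),bot.read_tool_pos(),bot.read_grip_width())
E
```

```text
w 0.007621544845917227 [1.42774815 8.17135427 4.36359261]
0.10000982160786127 -113.46203047523385
4 fr -2.8 ft 2.1 fz 1.8 off 0.0000 mz -0.04
8 fr 0.4 ft 3.5 fz 2.0 off -0.0004 mz 0.01
12 fr 0.6 ft 3.5 fz 3.6 off -0.0004 mz 0.06
16 fr -1.2 ft 2.5 fz 4.0 off -0.0003 mz 0.04
20 fr 0.9 ft 2.5 fz 4.4 off -0.0005 mz 0.10
24 fr -0.8 ft 4.3 fz 4.5 off -0.0003 mz 0.12
28 fr 0.9 ft 3.5 fz 5.1 off -0.0004 mz 0.11
32 fr -0.8 ft 3.9 fz 4.6 off -0.0003 mz 0.11
36 fr 0.9 ft 4.0 fz 5.1 off -0.0004 mz 0.13
40 fr 0.5 ft 5.0 fz 4.4 off -0.0003 mz 0.19
44 fr -0.1 ft 5.5 fz 4.5 off -0.0002 mz 0.18
48 fr 0.5 ft 5.7 fz 5.4 off -0.0002 mz 0.17
52 fr 1.3 ft 4.3 fz 5.5 off -0.0002 mz 0.18
56 fr -0.3 ft 4.0 fz 3.8 off 0.0000 mz 0.17
58 fr -0.7 ft 4.4 fz 4.0 off -0.0000 mz 0.22
60 fr 1.2 ft 4.4 fz 5.1 off -0.0001 mz 0.23
61 fr 0.3 ft 2.6 fz 2.2 off 0.0001 mz 0.26
62 fr 0.4 ft -5.6 fz 0.1 off 0.0001 mz 0.44
11.5167 [ 0.46374702 -0.11996871  0.24035723] 0.00805603998535438
```

```bash
python3 - <<'E'
from h import *
t=cv2.resize(pic("top")[100:250,270:420],None,fx=3.9,fy=3.9); s=cv2.resize(pic("side")[170:290,275:400],None,fx=3.1,fy=3.1)
o=np.zeros((600,800,3),np.uint8); o[:585,:400]=t[:,:400] if False else cv2.resize(t,(400,585)); o[:372,405:792]=s[:372,:387]; cv2.imwrite("pics/c2.png",o)
E
```

```text
(no output)
```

View pics/c2.png

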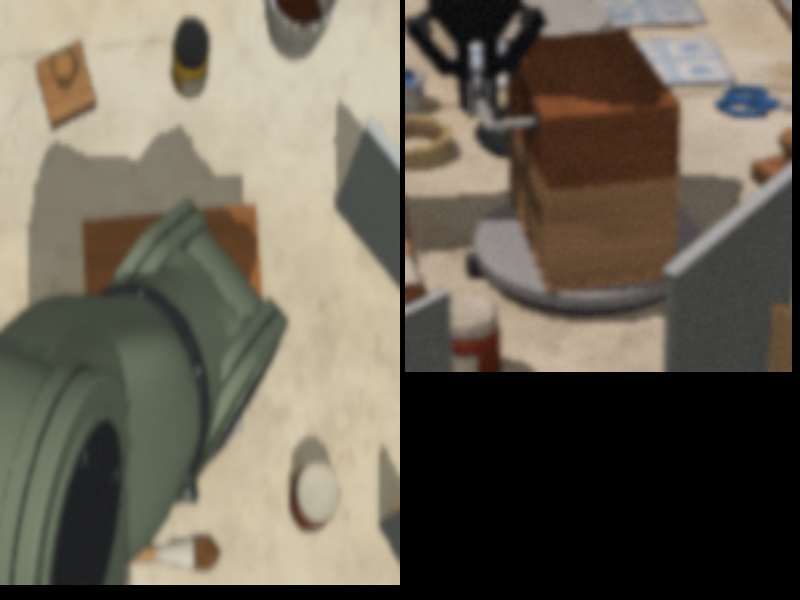

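```bash
python3 - <<'E'
from h import *
t=np.array(bot.read_tool_pos()); g=np.radians(5.3); u=np.array([np.cos(g),np.sin(g),0]); zz=np.array([0,0,1.]); v=np.cross(zz,u)
R=np.hypot(.162,.052); b0=np.arctan2(.052,.162); o=0.; ov=0.
try:
  for k in range(6,97,6):
    b=b0+np.radians(k); e=-np.cos(b)*u+np.sin(b)*zz
    P=t+R*e-(-.162*u+.052*zz)+o*e+ov*v
    bot.move_straight(P,speed=.1)
    f=np.array(bot.read_contact_force()); fr=f@e; ft=f@(np.sin(b)*u+np.cos(b)*zz); fv=f@v
    print(k,"fr %.1f ft %.1f fv %.1f o %.4f"%(fr,ft,fv,o))
    o+=np.clip(.00015*fr,-.002,.002); ov+=np.clip(.0001*fv,-.001,.001)
    if np.linalg.norm(f)>60: print("stop");break
except bot.PlanningError as x: print(x)
print(bot.read_time_s(),bot.read_tool_pos(),bot.read_grip_width())
E
```

```text
6 fr 2.2 ft -0.9 fv -1.7 o 0.0000
12 fr 3.0 ft 0.3 fv -1.0 o 0.0003
18 fr 4.0 ft -0.2 fv 0.5 o 0.0008
24 fr 2.3 ft -0.5 fv 3.1 o 0.0014
30 fr -2.4 ft -2.1 fv 2.3 o 0.0017
36 fr 11.9 ft -2.5 fv 4.2 o 0.0014
42 fr -0.6 ft -0.4 fv 2.1 o 0.0032
48 fr 6.0 ft -1.1 fv 4.1 o 0.0031
54 fr -1.3 ft -0.8 fv 0.3 o 0.0040
60 fr 11.2 ft -2.2 fv 3.8 o 0.0038
66 fr -1.0 ft 0.1 fv 1.0 o 0.0054
72 fr -5.7 ft 0.3 fv 3.2 o 0.0053
78 fr -4.4 ft 1.9 fv 3.3 o 0.0044
84 fr 3.3 ft -1.2 fv 3.7 o 0.0038
90 fr -3.4 ft 1.1 fv -0.3 o 0.0043
96 fr -3.4 ft 1.3 fv 0.5 o 0.0038
16.925 [ 0.69433651 -0.09582694  0.34729636] 0.007439960095202444
```

```bash
python3 - <<'E'
from h import *
t=np.array(bot.read_tool_pos()); bot.grip(.06)
bot.move_straight(t+[0,0,.1],speed=.12); print(bot.read_contact_force())
bot.move_straight([.42,-.13,.42],speed=.25); bot.goto([.40,.25,.42],[180,0,94])
im=pic("top"); s=pic("side"); cv2.imwrite("pics/top3.png",im); cv2.imwrite("pics/side3.png",s)
o=np.zeros((600,800,3),np.uint8); o[:600,:400]=cv2.resize(im[110:260,275:375],None,fx=4,fy=4); o[:,400:]=cv2.resize(s[150:300,290:390],None,fx=4,fy=4); cv2.imwrite("pics/c3.png",o); print(bot.read_time_s())
E
```

```text
[-0.42618227 -0.31370812 -0.8978993 ]
22.675
```

View pics/c3.png

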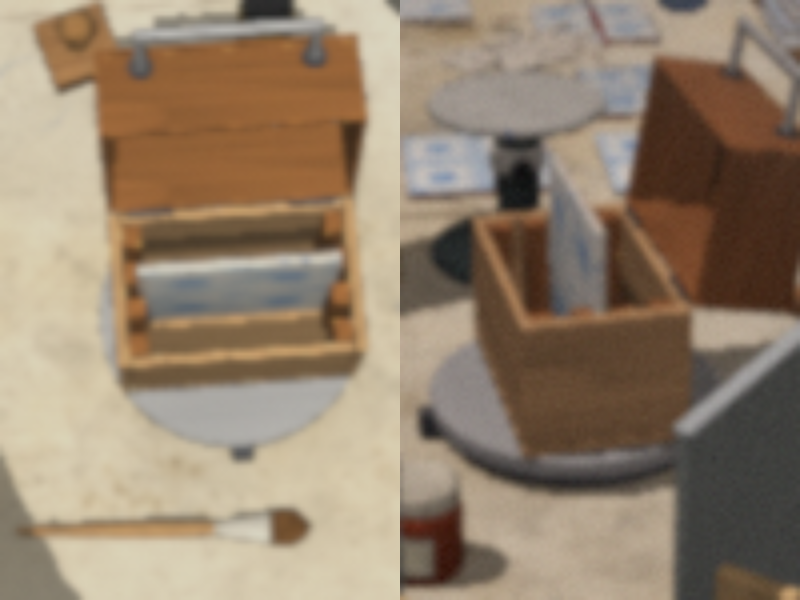

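```bash
python3 - <<'E'
from h import *
c=lambda u,v:(275+(u+.5)/4-.5,110+(v+.5)/4-.5)
for nm,A,B,z in[("tile",(137,265),(341,255),.187),("rim back",(108,214),(354,205),.132),("rim front",(122,357),(365,347),.132)]:
    P=np.array([onz("top",c(*q),z) for q in(A,B)]); e=P[0]-P[1]; print(nm,P[:,:2],P.mean(0)[:2],np.linalg.norm(e),np.degrees(np.arctan2(-e[0],e[1])))
t=np.array([.4637,-.12]);g=np.radians(5.5);print("from bar",t+.102*np.array([np.cos(g),np.sin(g)]))
E
```

```text
tile [[ 0.55939292 -0.03680181]
 [ 0.57228842 -0.18426976]] [ 0.56584067 -0.11053578] 0.1480307071366153 4.997577966635257
rim back [[ 0.61346115 -0.01096154]
 [ 0.62756932 -0.19876524]] [ 0.62051523 -0.10486339] 0.18833286950459954 4.296095845018195
rim front [[ 0.50245466 -0.02649642]
 [ 0.51665807 -0.20849121]] [ 0.50955636 -0.11749381] 0.18254818959872857 4.462486328485481
from bar [ 0.56523041 -0.11022373]
```

```bash
python3 - <<'E'
from h import *
p=np.array([.5655,-.1105])
bot.goto([*p,.42],[180,0,95]); bot.grip(.045)
for z in(.27,.24,.224):
    bot.move_straight([*p,z],speed=.12 if z>.26 else .06); f=np.array(bot.read_contact_force()); print(z,f)
    if np.linalg.norm(f)>10: raise SystemExit("contact")
bot.grip(0.); print("w",bot.read_grip_width(),bot.read_contact_force(),bot.read_finger_force())
for z in(.235,.27,.33,.375):
    bot.move_straight([*p,z],speed=.08); print(z,bot.read_contact_force())
im=pic("top");s=pic("side")
o=np.zeros((500,800,3),np.uint8); o[:,:400]=cv2.resize(im[120:245,275:375],None,fx=4,fy=4); o[:,400:]=cv2.resize(s[140:265,290:390],None,fx=4,fy=4); cv2.imwrite("pics/c4.png",o)
print(bot.read_grip_width(),bot.read_time_s())
E
```

```text
0.27 [-0.2391024   0.199567   -0.87550399]
0.24 [-0.24735978 -0.63082035 -0.36026069]
0.224 [ 0.10132753 -0.1829185  -0.00383135]
w 0.007205958116633854 [ 0.68832006 -0.0268263   5.97925122] 59.0351128578186
0.235 [-0.46462464 -0.50329857 -3.81787566]
0.27 [ 0.2083015   0.20633818 -3.65187146]
0.33 [-0.82388087 -0.20862774 -4.80427569]
0.375 [-4.33995742e-01  1.31847662e-03 -4.76551233e+00]
0.006894076174127479 29.9167
```

View pics/c4.png

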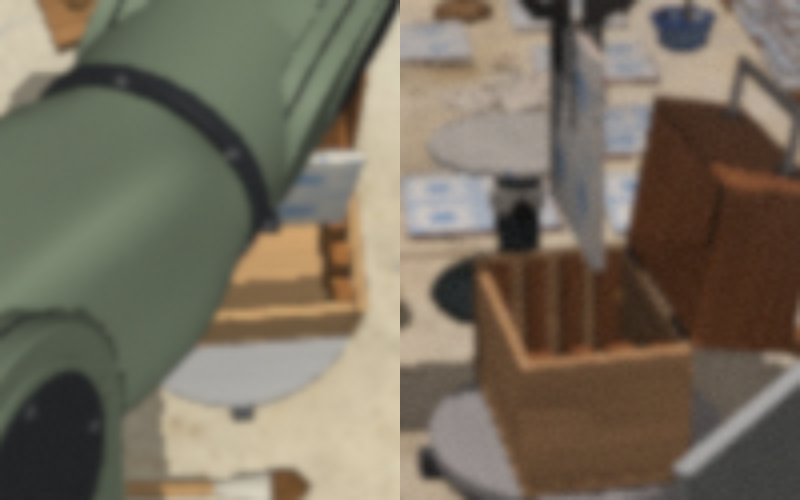

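```bash
python3 - <<'E'
from h import *
V=np.array([.637,-.397]); n=np.radians(-40.4); x=np.array([np.cos(n),np.sin(n)])
A=[180,0,49.5]
bot.move_straight([*(V-.125*x),.375],A,speed=.1)
bot.move_straight([*(V-.125*x),.26],speed=.08)
bot.move_straight([*(V-.07*x),.25],speed=.04); bot.hold(.5)
print(bot.read_contact_force(),bot.read_finger_force(),bot.read_grip_width(),bot.read_tool_pos(),bot.read_time_s())
im=pic("top");s=pic("side")
o=np.zeros((600,800,3),np.uint8); o[:,:400]=cv2.resize(im[110:260,370:470],None,fx=4,fy=4); o[:,400:]=cv2.resize(s[180:355,325:442],(400,600)); cv2.imwrite("pics/c5.png",o)
E
```

```text
[-0.09243715  0.63723736 -3.57458512] 58.49261283874512 0.006887276567405178 [ 0.58369784 -0.35164203  0.24999986] 35.7667
```

View pics/c5.png

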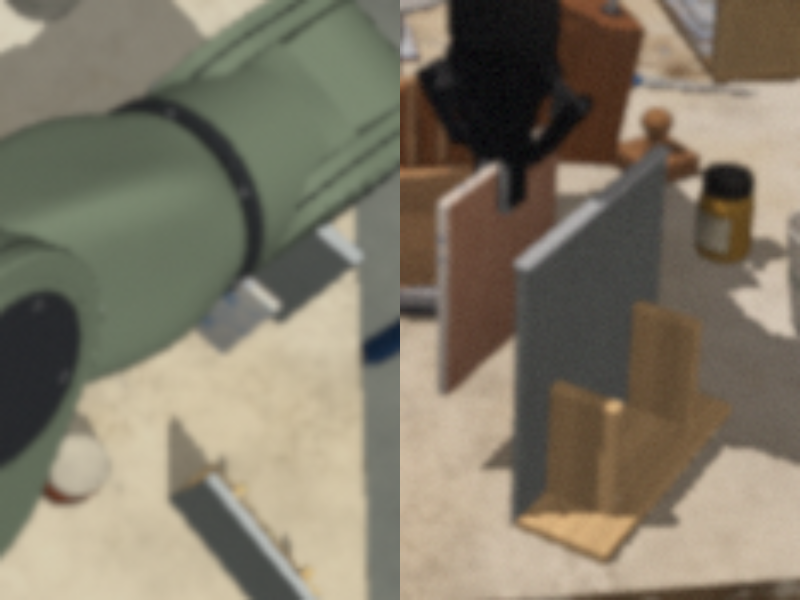

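The picture shows the tile upright and parallel to the board, with its unpainted back (side crop, about 490,270) facing it. It clears the board and bench, and the hood is still open.

```bash
python3 -c "
from workcell import bot
print(bot.finish_job())"
```

```text
the job is handed in; nothing more can be done
None
```

The job is handed in, with no verdict returned: the case was turned to its stop, the hood opened and left open, and the tile drawn out and held still about 7 cm in front of the middle of the larger board, painted face to the viewer, at about 36 of the 64 s.

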